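# Aim the barcode scanner at a culture dish

## Task

Draw the barcode scanner out of its stand and hold it up in the gripper, its nose tipped about 45 degrees down, so that its window looks straight at the striped label on the red dish from about 12 cm away. Finish while still holding it there, steady and clear of everything; never put it down on the table, and leave the dishes and all other things where they stand.

Things in the scene. Friction and masses are not known exactly. Their poses are not given: they have to be found in the camera images.
- scanner_head (a point): Centre of the head of the black gun-shaped barcode scanner, the point to grip. Head: level box 95 mm long (x), 44 wide (y, flat sides to pinch from above), 36 high (z) about this point; grey nose ring 50 wide, 40 high, 47 to 59 mm ahead. Scanner axes: -x is where the window looks, z up through the head's top (yellow strip). 115 mm above the table at the start. About 180 g.
- scanner_window (a point): Centre of the red scanner window at the front of the nose, 60 mm ahead (along the scanner's -x) of the centre of the head; same axes. The beam leaves here along -x.
- scanner: The whole scanner, same axes; origin at the foot of its handle, 98 mm below the head's centre. The straight upright handle, 30 (x) x 26 (y) mm, is centred under the head's centre and stands in the stand's socket at the start.
- stand: Grey scanner stand fixed to the table: round foot 120 mm across and 12 mm high, with an upright open socket on it, outside 46 x 42 mm, its mouth 62 mm above the table. Origin at the centre of the underside, x and y along the scanner's. The handle sits 45 mm deep in the socket with about 3 mm of play on each side and is drawn straight up.
- dish_label (a point): Centre of the white label with black stripes on top of the target dish, a round red-rimmed culture dish 90 mm across and 15 mm high, lying loose on the table; the point lies 15 mm above the table. The label is 30 mm (x) by 50 mm (y).
- dish: The same labelled dish; origin at the centre of its underside.
- plain_dish: A like dish without a label, loose; origin at the centre of its underside. Not to be scanned.
- dish_stack: Stack of five dishes, 90 mm across, 75 mm high, loose; origin at the centre of its underside.
- vial_rack: Cream block with five holes, 70 x 200 x 35 mm, fixed; origin at the centre of its underside.
- vial0: Small capped vial standing in the vial rack, 22 mm across, its top 64 mm above the table; origin at the centre of its underside.
- vial1: As vial0.
- vial2: As vial0.
- jar: Jar with an orange cap, 76 mm across, 110 mm high, loose; origin at the centre of its underside.
- table: The work table; its top is at height 0. Fixed equipment up to 200 mm high stands along its sides (more than 450 mm left or right of the robot's centre line), and lower things, up to 65 mm, near its far edge (more than 780 mm ahead of the robot).
Mind the look-alikes: they are no part of the job. Leave any blue or pink look-alike of the scanner alone. What is shaped like the dish but green is not meant.

How it is judged (in metres and radians):
On the way:
1. the scanner is drawn out of the socket and held in the fingers (z of scanner_head in the frame of stand above 0.165 m and contact force between the fingers and scanner above 1 N), for 0.1 s.
At the end, for the whole second after the job is handed in: Scanner held still in the fingers, head centre over 100 mm above the table, touching no other listed thing; nose 29 to 61 degrees below level (0.50 to 1.07 rad from x axis to vertical); label centre 70 to 180 mm ahead of the window and within 25 mm of the beam axis sideways and up-down (contact force between the fingers and scanner above 1 N and height (world z) of scanner_head above 0.1 m and linear speed of scanner below 0.03 m/s and angular speed of scanner below 0.2 rad/s and contact force between scanner and dish below 0.1 N and contact force between scanner and plain_dish below 0.1 N and contact force between scanner and dish_stack below 0.1 N and contact force between scanner and vial0 below 0.1 N and contact force between scanner and vial1 below 0.1 N and contact force between scanner and vial2 below 0.1 N and contact force between scanner and jar below 0.1 N and contact force between scanner and stand below 0.1 N and contact force between scanner and vial_rack below 0.1 N and contact force between scanner and table below 0.1 N and x of dish_label in the frame of scanner_window between -0.18 and -0.07 m and y of dish_label in the frame of scanner_window between -0.025 and 0.025 m and z of dish_label in the frame of scanner_window between -0.025 and 0.025 m and angle between scanner_window's own x axis and vertical between 0.5 and 1.07 rad); the arm keeps its last pose, push and grip.
It fails at once if a dish or the dish stack pushed more than 20 mm or tipped (distance of any of dish, plain_dish, dish_stack from where it was at the start of the episode above 0.02 m or angle between any of dish, plain_dish, dish_stack's own z axis and vertical above 0.35 rad).
It fails at once if a vial pushed more than 20 mm or tipped (distance of any of vial0, vial1, vial2 from where it was at the start of the episode above 0.02 m or angle between any of vial0, vial1, vial2's own z axis and vertical above 0.35 rad).
It fails at once if the jar pushed more than 20 mm or tipped (distance of jar from where it was at the start of the episode above 0.02 m or angle between jar's own z axis and vertical above 0.35 rad).
It fails at once if the scanner dropped or set down on the table (contact force between scanner and table above 0.5 N).
It also fails if it takes over 32 s, if anything falls off the work surface, if the arm or the gripper's body presses on something with over 40 N, if the wrist force passes 120 N, or if a joint passes its speed limit or range.

## Robot

A 6-joint arm with a two-finger parallel gripper is mounted at the origin on the work surface. World frame = base frame: x ahead of the robot, y to its left, z up, the work surface at z = 0. Lengths are in mm, angles in degrees, forces in N, time in s.
With the tool pointing down it reaches from about 350 to 875 mm from the base axis. Payload 4.2 kg.
Tool frame: the origin (TCP) lies midway between the tips of the shut fingers; the grasp point (between the pads) lies 19 mm behind it; z points along the fingers, y is the line along which they close (so a half turn about z gives the same grasp; the last joint's range is limited). The gripper opens to 85 mm and grips with 20 to 120 N. Pads are 22 mm wide; open, the fingers measure 114 mm over their backs; the gripper's body (76 mm by 85 mm) begins 54 mm behind the grasp point. The pads swing forward as they close: fully open they stand 13 mm farther back than shut.
Start: joints at [86.207, 22.042, 0.453, 0, -68.411, -14.817], TCP at [199.417, 592.311, 231.312] pointing down, gripper open.
Joint ranges: [-179.83, 179.83], [-69.29, 118.12], [-61.27, 80.66], [-181.25, 117.63], [-171.15, -9.14], [-177.46, 177.46]. Speed limits (degrees/s): [159.86, 159.86, 180, 180, 180, 180].

## Interface

Orientations are given as [roll, pitch, yaw] about the fixed x, y, z axes, in that order (R = Rz(yaw) Ry(pitch) Rx(roll)).
In Python, from station import manip gives the robot as it stands. The module is installed in compiled form; this text tells all that it offers.
- The arm moves only by the tool jog_arm, never from a script. Its argument "moves" is a list of rows, each a list of 7 numbers: the finger opening in m, from 0 to 0.0854, then the shift along the tool's x, y, z in m, then the turn, a rotation vector about the tool's x, y, z in degrees. A call has 1 to 20 rows; each row shifts and turns the commanded pose from where the row before left it, along the tool's axes as they then stand; what a row does not reach is not made up. A row lasts 1/12 s, in which the tool goes at most 41.7 mm and 7.16 degrees, less where a joint would pass 70% of its speed; a pose out of reach is approached as far as the arm can. A call with a gripper value outside its range is refused whole. The fingers move at their own pace and stop on an object; "squeeze" is the grip in N (left out, the last holds). Time passes only in rows, so rows that do not move let the fingers close. It gives the time, the measured TCP pose, the force, the opening and the grip force at its end, in the units of the state.
- manip.get_state(): the state, without advancing time (a new reading comes with each control period).
- manip.snapshot(name): name is "scene" or "top" or "wrist"; returns (picture, depth): 400x640x3 uint8, red, green, blue; 400x640 float32, mm along the optical axis (not along the pixel's ray), 0 where there is no reading.
- manip.get_calibration(name): a dict with "fx", "fy", "cx", "cy" (pixels), "world_to_cam" (4x4, takes a point from world to camera coordinates); the wrist camera has in their place "T_tool_cam" (4x4, takes a point from camera to tool coordinates, whose origin is the TCP and whose axes are the flange's). Camera axes: x right, y up, looking along -z (the intrinsics and any distortion apply to the point x, -y, -z); pixel columns grow to the right and rows downward; lengths in mm; the calibration is good to about 2 mm. The wrist camera is an equidistant fisheye: a pixel r from the principal point sees the ray r / f radians off the axis. A picture is of the moment at which its call begins: read the wrist's pose just before it. get_calibration takes no time and is no camera call.
- manip.sign_off(): hands the job in; it is judged then, once.
The state is a dict: "time_s": time; "joint_pos": joint angles; "joint_velocities": joint speeds; "joint_torque": joint torques, N m; "tcp_pos": TCP position; "tcp_rot": TCP orientation; "contact_force": force on the tool from outside, world axes, zero at the start; "ft_torque": the same for the moment, N m; "opening": finger opening in mm; "finger_force": force on a finger pad.
Only numpy, scipy, OpenCV 4.12 (cv2) and the standard library are available. Lean on these libraries where they do the work, as an engineer would, in place of code of your own. Each camera call takes 0.05 s, during which the arm holds its last target. There are 200 camera calls.

## Working session

There is one attempt and no reset: what is moved stays moved. The work goes in short steps, Python scripts to look and compute and a tool call to move; the robot and the scene stay as the last step left them, time stands still between calls to the robot, and variables do not carry over. Pictures are saved under pics/ and viewed, at most 10 in all, crops included, and the job is handed in when it is done.

Besides the shell and the picture viewer there is one more tool, called after "Request:" in YAML: its name, and indented under it one key for each argument. jog_arm: Moves the arm, as the interface text tells. Its arguments: {"type":"object","properties":{"moves":{"type":"array"},"squeeze":{"type":"number"}},"required":["moves"]}

```bash
mkdir -p pics; cat > h.py <<'E'
from station import manip
import numpy as np, cv2
from scipy.spatial.transform import Rotation as R
def snap(n,f):
    p,d=manip.snapshot(n); cv2.imwrite(f'pics/{f}.png',p[:,:,::-1]); np.save(f'pics/{f}.npy',d); return p,d
def world(n,u,v,d=None,z=None):
    c=manip.get_calibration(n); M=np.linalg.inv(np.array(c['world_to_cam']))
    ray=np.array([(u-c['cx'])/c['fx'],-(v-c['cy'])/c['fy'],-1.])
    o=M[:3,3]; r=M[:3,:3]@ray
    s=d if d is not None else (z-o[2])/r[2]
    return o+r*s
E
python3 - <<'E'
from h import *
print(manip.get_state()); snap('top','top1'); snap('scene','scene1')
for n in('top','scene'):
    c=manip.get_calibration(n); print(c)
E
```

```text
{'time_s': 0.0, 'joint_pos': array([ 8.62076672e+01,  2.20915810e+01,  3.78100852e-01, -2.87199260e-02,
       -6.84121252e+01, -1.48178045e+01]), 'joint_velocities': array([ 0.09317714,  0.0718856 ,  0.08429836,  0.11591204, -0.02982589,
        0.00630571]), 'joint_torque': array([-6.63459341e-04, -3.92292416e+01,  1.88407212e+01,  4.18644235e+00,
       -4.66984420e-03,  9.39026563e-07]), 'tcp_pos': array([199.23668248, 591.75951438, 230.20219335]), 'tcp_rot': array([ 1.79871745e+02, -6.32893407e-03, -1.86207263e+01]), 'contact_force': array([-0.22511024, -0.36397252,  0.08250605]), 'ft_torque': array([ 0.04172237, -0.04831014,  0.00014547]), 'finger_force': 0.0, 'opening': 85.24068647130693}
{'fx': 391.58339619008916, 'fy': 391.58339619008916, 'cx': 318.94689548946434, 'cy': 196.9651703178228, 'world_to_cam': array([[ 1.12082321e-01, -9.93698826e-01, -4.43537606e-04,
        -4.20493685e+01],
       [ 9.69669356e-01,  1.09274377e-01,  2.18633142e-01,
        -5.32369242e+02],
       [-2.17207030e-01, -2.49349948e-02,  9.75807026e-01,
        -1.03943908e+03],
       [ 0.00000000e+00,  0.00000000e+00,  0.00000000e+00,
         1.00000000e+00]])}
{'fx': 386.9420689792137, 'fy': 386.9420689792137, 'cx': 326.65006246291205, 'cy': 193.80925307733435, 'world_to_cam': array([[-8.36432548e-01,  5.47758044e-01, -1.84856220e-02,
         4.60909379e+02],
       [-3.11518405e-01, -4.47400404e-01,  8.38325212e-01,
         7.32282445e+01],
       [ 4.50928904e-01,  7.06961105e-01,  5.44856972e-01,
        -1.41826726e+03],
       [ 0.00000000e+00,  0.00000000e+00,  0.00000000e+00,
         1.00000000e+00]])}
```

View pics/top1.png

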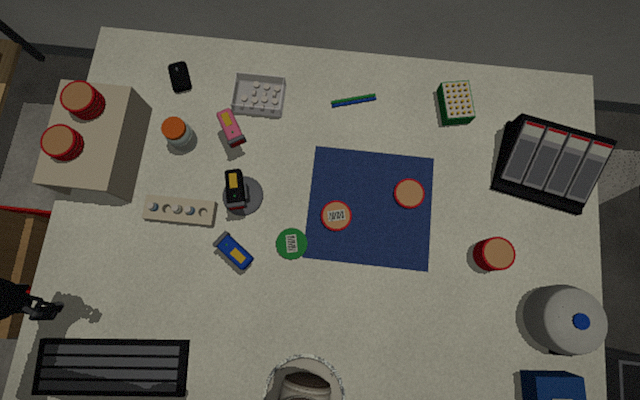

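View pics/scene1.png

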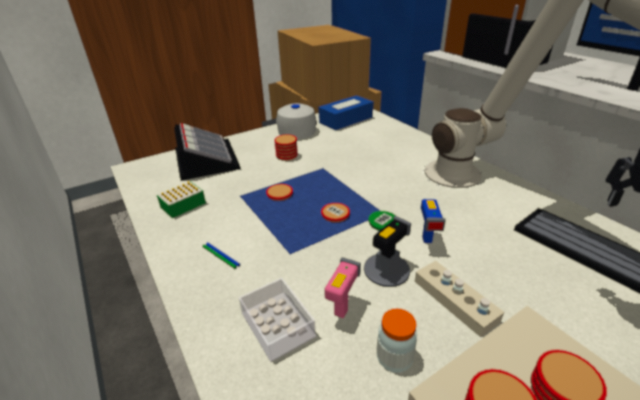

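Candidates: scanner-shaped — black (top 234,187), pink (231,127), blue (234,251): the black one in the grey stand fits. Dishes — red with label (336,215), green with label (291,243), red without label (409,194): the red labelled one fits. I'll confirm in an enlarged crop.

```bash
python3 - <<'E'
from h import *
a=cv2.imread('pics/top1.png')[150:260,205:365]; b=cv2.imread('pics/scene1.png')[190:290,310:450]
a=cv2.resize(a,(800,550),interpolation=cv2.INTER_CUBIC); cv2.imwrite('pics/ctop.png',a)
cv2.imwrite('pics/cscene.png',cv2.resize(b,(784,560),interpolation=cv2.INTER_CUBIC))
E
```

```text
(no output)
```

View pics/ctop.png

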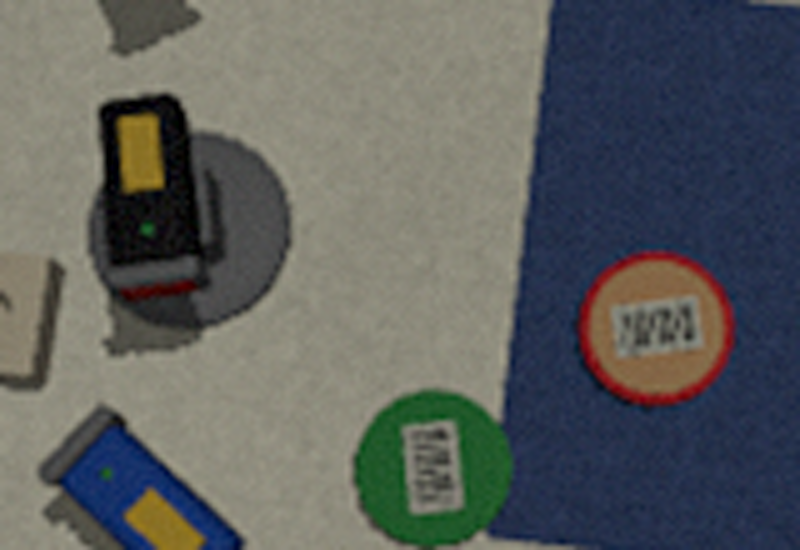

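View pics/cscene.png

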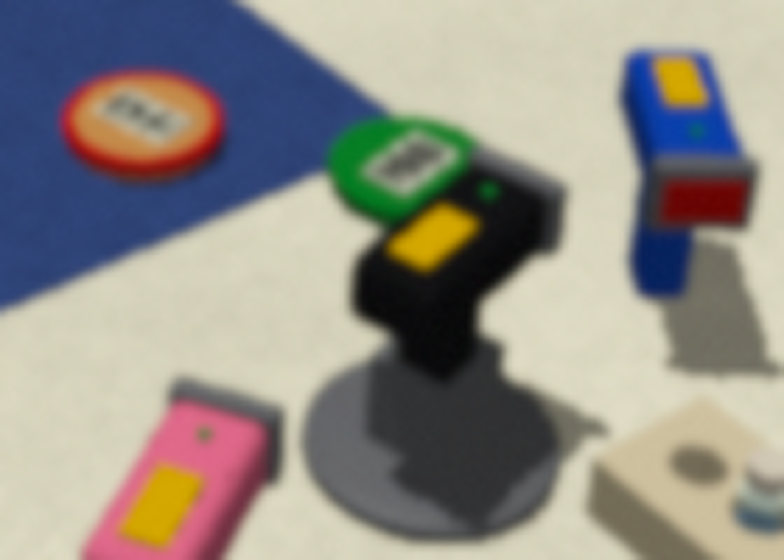

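The crops show: black scanner with head-top corners at crop (102,102),(182,97) rear and (109,263),(200,256) at the ring, nose pointing down in the picture (towards the robot). The label centre is at crop (657,326), on the red-rimmed dish; the green one is a decoy.

```bash
python3 - <<'E'
from h import *
f=lambda u,v,z:world('top',205+(u+.5)/5-.5,150+(v+.5)/5-.5,z=z)
d=np.load('pics/top1.npy')
c=[f(102,102,133),f(182,97,133),f(200,256,133),f(109,263,133)]
for p in c: print(p.round(1))
rear=(c[0]+c[1])/2; fr=(c[2]+c[3])/2
print('len',np.linalg.norm(fr-rear),'w',np.linalg.norm(c[0]-c[1]),np.linalg.norm(c[2]-c[3]),'yaw -x dir',np.degrees(np.arctan2(*(fr-rear)[1::-1])),'mid',(rear+fr)/2)
print('strip',[f(*q,133).round(1) for q in((117,116),(158,113),(164,190),(125,194))])
print('label',f(657,326,15),'foot ctr',f(190,230,12))
print('label ends',f(617,333,15),f(697,322,15))
dl=f(657,326,15); print('dish edges',f(580,330,15),f(735,322,15))
for n,(u,v) in dict(head=(234,190),label=(336,215),table=(300,180)).items(): print(n,world('top',u,v,d=float(np.median(d[v-2:v+3,u-2:u+3]))).round(1))
for n,u,v,z in(('plain',409,192,15),('stack',494,250,75),('jar',174,130,110),('rack',180,209,35),('green',291,243,15),('blue',234,251,100),('pink',231,125,100)): print(n,world('top',u,v,z=z).round(0))
# scene check
g=lambda u,v,z:world('scene',310+(u+.5)/5.6-.5,190+(v+.5)/5.6-.5,z=z)
print('scene label',g(143,117,15),'head ctr top',g(455,225,133))
print(manip.get_calibration('wrist'))
E
```

```text
[562.2 271.8 133. ]
[569.6 230.  133. ]
[485.4 207.3 133. ]
[476.4 253.8 133. ]
len 87.42764039132352 w 42.40778785294383 47.37815521960646 yaw -x dir -166.54841108532628 mid [523.38600275 240.73353473 133.        ]
strip [array([555.4, 262.6, 133. ]), array([559.5, 241.3, 133. ]), array([518.3, 231.5, 133. ]), array([513.9, 251.5, 133. ])]
label [496.52831064 -35.91724451  15.        ] foot ctr [523.19003142 241.81756089  12.        ]
label ends [489.86063168 -13.38044387  15.        ] [501.4534461  -58.66233254  15.        ]
dish edges [489.21309725   8.05111969  15.        ] [503.91466543 -80.49854635  15.        ]
head [511.1 239.7 131.8]
label [495.8 -36.   16.1]
table [592.1  81.4   0. ]
plain [ 588. -241.   15.]
stack [ 438. -465.   75.]
jar [667. 438. 110.]
rack [460. 408.  35.]
green [401.  83.  15.]
blue [356. 221. 100.]
pink [703. 286. 100.]
scene label [495.21545984 -36.26209777  15.        ] head ctr top [522.02976778 244.19015518 133.        ]
{'fx': 309.70691628693146, 'fy': 309.70691628693146, 'cx': 313.0542147893842, 'cy': 203.20739113763028, 'T_tool_cam': array([[-5.09221318e-04,  9.61243242e-01,  2.75701233e-01,
         7.02082873e+01],
       [ 9.99999475e-01,  7.34526736e-04, -7.13953323e-04,
        -8.98325120e-01],
       [-8.88792734e-04,  2.75700724e-01, -9.61243112e-01,
        -1.42575926e+02],
       [ 0.00000000e+00,  0.00000000e+00,  0.00000000e+00,
         1.00000000e+00]])}
```

Request:
jog_arm:
  moves:
    - [0.085,0.03,0.0163,0,0,0,0]
    - [0.085,0.03,0.0163,0,0,0,0]
    - [0.085,0.03,0.0163,0,0,0,0]
    - [0.085,0.03,0.0163,0,0,0,0]
    - [0.085,0.03,0.0163,0,0,0,0]
    - [0.085,0.03,0.0163,0,0,0,0]
    - [0.085,0.03,0.0163,0,0,0,0]
    - [0.085,0.03,0.0163,0,0,0,0]
    - [0.085,0.03,0.0163,0,0,0,0]
    - [0.085,0.03,0.0163,0,0,0,0]
    - [0.085,0.03,0.0163,0,0,0,0]
    - [0.085,0.03,0.0163,0,0,0,0]
    - [0.085,0.03,0.0163,0,0,0,0]
    - [0.085,0.03,0.0163,0,0,0,0]

```text
time_s: 1.27
tcp_pos: [525.3, 240.5, 230.9]
tcp_rot: [180.0, 0.0, -18.6]
contact_force: [-0.4, 1.6, -0.4]
opening: 85.1
finger_force: 0.0
```

```bash
python3 -c "
from h import *
import json
s=manip.get_state();print(s);open('log.txt','a').write(json.dumps([list(s['joint_pos']),list(s['tcp_pos']),list(s['tcp_rot'])])+'\n')"
```

```text
{'time_s': 1.2667, 'joint_pos': array([ 4.06491198e+01,  1.74879026e+01, -6.38770353e+00, -1.59800684e-02,
       -6.61732527e+01,  3.07474160e+01]), 'joint_velocities': array([-4.24776409e+01,  1.18220425e+01,  1.67237914e+01,  3.15861390e-02,
       -4.75180502e+00,  4.21408299e+01]), 'joint_torque': array([ 2.24157102e+00, -3.64900339e+01,  1.76017052e+01,  4.05595958e+00,
       -1.96281140e-02, -4.85277101e-01]), 'tcp_pos': array([525.27670582, 240.47862364, 230.92540078]), 'tcp_rot': array([ 1.79965479e+02,  3.75382246e-02, -1.86099373e+01]), 'contact_force': array([-0.39363107,  1.59010912, -0.40071457]), 'ft_torque': array([ 0.05821498,  0.00215215, -0.0031063 ]), 'finger_force': 0.0, 'opening': 85.1436764320994}
```

Request:
jog_arm:
  moves:
    - [0.085,0,0,0,0,0,-6.4]
    - [0.085,0,0,0,0,0,-6.4]
    - [0.085,0,0,0,0,0,-6.4]
    - [0.085,0,0,0,0,0,-6.4]
    - [0.085,0,0,0,0,0,-6.4]
    - [0.085,0,0,0,0,0,0]
    - [0.085,0,0,0,0,0,0]
    - [0.085,0,0,0,0,0,0]

```text
time_s: 1.93
tcp_pos: [524.5, 242.0, 231.0]
tcp_rot: [180.0, 0.0, 13.3]
contact_force: [-0.1, 0.2, -0.2]
opening: 84.9
finger_force: 0.0
```

```bash
python3 -c "
from h import *
import json
s=manip.get_state();print(s);open('log.txt','a').write(json.dumps([list(s['joint_pos']),list(s['tcp_pos']),list(s['tcp_rot'])])+'\n')
snap('wrist','w1')"
```

```text
{'time_s': 1.9333, 'joint_pos': array([ 4.08238722e+01,  1.74645863e+01, -6.40730279e+00, -6.86131773e-03,
       -6.61606851e+01,  6.24326111e+01]), 'joint_velocities': array([ 0.15105202, -0.0579473 ,  0.07345287,  0.09644389,  0.05217041,
        0.58101793]), 'joint_torque': array([-2.54053075e-02, -3.47931969e+01,  1.85316950e+01,  4.11719173e+00,
       -2.12470964e-03, -4.02318386e-03]), 'tcp_pos': array([524.48340998, 241.97273132, 231.04264811]), 'tcp_rot': array([1.79990487e+02, 3.17797623e-02, 1.32537057e+01]), 'contact_force': array([-0.12323973,  0.22448745, -0.16825131]), 'ft_torque': array([-0.05218857, -0.02155392, -0.01047378]), 'finger_force': 0.0, 'opening': 84.89627441591777}
```

View pics/w1.png

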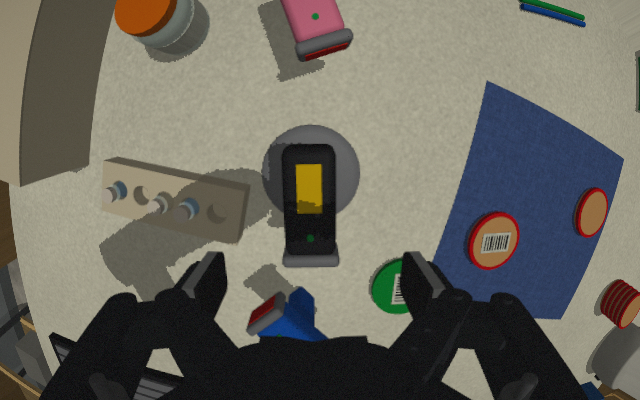

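The wrist picture shows the scanner head with rear edge at v≈144, ring front edge at v≈266, and sides at u≈285 and 336. The labelled red dish is at (494,242).

```bash
cat >> h.py <<'E'
def wristpt(u,v,z,s):
    c=manip.get_calibration('wrist'); dx,dy=u-c['cx'],v-c['cy']; r=np.hypot(dx,dy); th=r/c['fx']
    ray=np.array([np.sin(th)*dx/r,-np.sin(th)*dy/r,-np.cos(th)])
    T=np.array(c['T_tool_cam']); Q=R.from_euler('xyz',s['tcp_rot'],degrees=True)
    o=Q.apply(T[:3,3])+s['tcp_pos']; d=Q.apply(T[:3,:3]@ray); return o+d*(z-o[2])/d[2]
E
python3 - <<'E'
from h import *
s=manip.get_state()
c=cv2.resize(cv2.imread('pics/w1.png')[125:280,250:370],None,fx=3.8,fy=3.8,interpolation=cv2.INTER_CUBIC); cv2.imwrite('pics/cw1.png',c); print(c.shape)
print('label',wristpt(496,242,15,s))
for p in ((286,146),(333,146),(335,250),(286,250)): print(wristpt(*p,133,s).round(1))
E
```

```text
(589, 456, 3)
label [496.5249309 -34.3559828  15.       ]
[566.1 273.9 133. ]
[574.4 238.4 133. ]
[489.6 215.1 133. ]
[480.  255.8 133. ]
```

View pics/cw1.png

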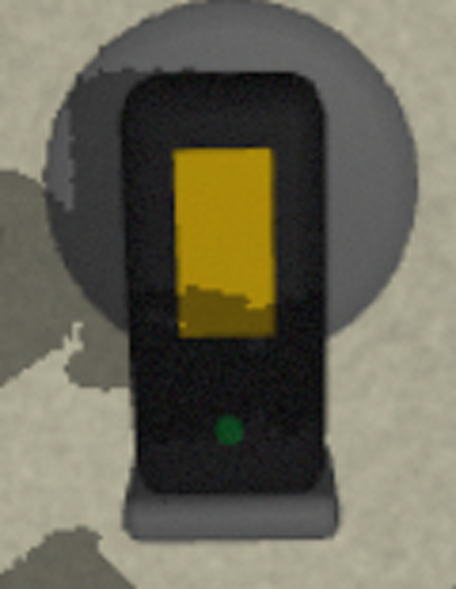

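```bash
python3 - <<'E'
from h import *
s=manip.get_state(); g=lambda u,v,z=133:wristpt(250+u/3.8,125+v/3.8,z,s)[:2]
c=[g(122,74),g(326,74),g(325,491),g(137,491)]; rear=(c[0]+c[1])/2; fr=(c[2]+c[3])/2
print(np.round(c,1),np.linalg.norm(fr-rear),np.degrees(np.arctan2(*(rear-fr)[::-1])),(rear+fr)/2)
st=[g(173,148),g(272,148),g(275,337),g(179,337)];a=(st[0]+st[1])/2;b=(st[2]+st[3])/2
print('strip',np.degrees(np.arctan2(*(a-b)[::-1])),a,b,'dot',g(229,431))
print('foot',(g(43,185,12)+g(418,185,12))/2)
E
```

```text
[[566.6 277.2]
 [576.1 236.5]
 [485.9 213.6]
 [476.1 255. ]] 93.12153878968712 14.029113338186917 [526.17362891 245.56820143]
strip 14.406456999784131 [556.21952711 253.63022945] [516.52859473 243.43456209] dot [495.33513234 238.06101263]
foot [527.06306016 245.94429784]
```

Request:
jog_arm:
  moves:
    - [0.085,0.001,-0.0015,0.02,0,0,-0.5]
    - [0.085,0,0,0.02,0,0,0]
    - [0.085,0,0,0.02,0,0,0]
    - [0.085,0,0,0.02,0,0,0]
    - [0.085,0,0,0.018,0,0,0]
    - [0.085,0,0,0.015,0,0,0]
    - [0.085,0,0,0.012,0,0,0]
    - [0.085,0,0,0.009,0,0,0]
    - [0.085,0,0,0,0,0,0]
    - [0.085,0,0,0,0,0,0]

```text
time_s: 2.82
tcp_pos: [525.3, 243.7, 97.2]
tcp_rot: [180.0, 0.0, 13.9]
contact_force: [-0.0, -0.4, 0.1]
opening: 85.2
finger_force: 0.0
```

```bash
python3 -c "
from h import *
import json
s=manip.get_state();print(s['joint_pos'],s['tcp_pos']);open('log.txt','a').write(json.dumps([list(s['joint_pos']),list(s['tcp_pos']),list(s['tcp_rot'])])+'\n')"
```

```text
[ 4.09128361e+01  2.50390638e+01 -1.61035471e+01  1.61796104e-02
 -4.88867655e+01  6.29480729e+01] [525.32995091 243.71963507  97.22722035]
```

Request:
jog_arm:
  moves:
    - [0.03,0,0,0,0,0,0]
    - [0.03,0,0,0,0,0,0]
    - [0.03,0,0,0,0,0,0]
    - [0.03,0,0,0,0,0,0]
    - [0.03,0,0,0,0,0,0]
    - [0.03,0,0,0,0,0,0]
    - [0.03,0,0,0,0,0,0]
    - [0.03,0,0,0,0,0,0]
  squeeze: 80

```text
time_s: 3.48
tcp_pos: [526.1, 244.4, 98.4]
tcp_rot: [-180.0, -0.1, 13.9]
contact_force: [0.0, 1.0, 5.7]
opening: 43.1
finger_force: 81.6
```

Request:
jog_arm:
  moves:
    - [0.03,0,0,-0.006,0,0,0]
    - [0.03,0,0,-0.012,0,0,0]
    - [0.03,0,0,-0.016,0,0,0]
    - [0.03,0,0,-0.016,0,0,0]
    - [0.03,0,0,-0.016,0,0,0]
    - [0.03,0,0,-0.016,0,0,0]
    - [0.03,0,0,-0.016,0,0,0]
    - [0.03,0,0,-0.016,0,0,0]
    - [0.03,0,0,-0.016,0,0,0]
    - [0.03,0,0,-0.01,0,0,0]
    - [0.03,0,0,0,0,0,0]
    - [0.03,0,0,0,0,0,0]

```text
time_s: 4.48
tcp_pos: [524.8, 243.5, 236.7]
tcp_rot: [-180.0, 0.1, 13.9]
contact_force: [-0.2, -0.5, -0.9]
opening: 43.0
finger_force: 81.2
```

```bash
cat > kin.py <<'E'
from h import *
import json
from scipy.optimize import least_squares
L=[json.loads(l) for l in open('log.txt')]
L+=[[[86.207,22.042,.453,0,-68.411,-14.817],[199.417,592.311,231.312],[180,0,-18.6]]]
s=manip.get_state(); L+=[[list(s['joint_pos']),list(s['tcp_pos']),list(s['tcp_rot'])]]
# arm plane model: j2 lean, forearm below level j2-j3, j4 about forearm, j5 bend, j6 about tool
def fk(j,p):
    h,L1,L2,Lt,off,a=p; j=np.radians(j)
    Z=lambda t:R.from_rotvec([0,0,t]); Y=lambda t:R.from_rotvec([0,t,0]); X=lambda t:R.from_rotvec([t,0,0])
    B=Z(j[0]); U=B*Y(j[1]); F=B*Y(j[1]-j[2])
    W=F*X(p4*j[3])*Y(-j[4])
    o=B.apply([a,-off,h])+U.apply([0,0,L1])+F.apply([L2,0,0])+W.apply([Lt,0,0])
    return o,W
p4=1
def fit():
    f=lambda p:np.concatenate([(fk(q,p)[0]-np.array(t)) for q,t,_ in L]+[.02*(p-[200,450,450,220,160,0])])
    return least_squares(f,[200,450,450,220,160,0])
E
python3 - <<'E'
from kin import *
r=fit(); print(r.x.round(1)); print(np.round([fk(q,r.x)[0]-t for q,t,_ in L],1)); print(fk(L[0][0],r.x)[1].apply([1,0,0]))
print(s['joint_pos'],s['tcp_pos'],s['opening'])
E
```

```text
[143.3 560.6 421.5 276.5 159.7   1.7]
[[ 0.2  0.1 -0.1]
 [ 0.1  0.1 -0.1]
 [-0.4 -0.1  0.1]
 [-0.1 -0.2  0. ]
 [ 0.4 -0.1  0. ]]
[-4.80779514e-04 -7.49065506e-04 -9.99999604e-01]
[ 4.09041392e+01  1.73334667e+01 -5.73606588e+00 -4.78953829e-02
 -6.69823149e+01  6.29793674e+01] [524.75157646 243.49368318 236.74201094] 42.99701985423748
```

```bash
cat > ik.py <<'E'
from kin import *
P=fit().x
T=lambda rpy:R.from_euler('xyz',rpy,degrees=True)
Rz=lambda a:R.from_euler('z',a,degrees=True)
C=fk(s['joint_pos'],P)[1].inv()*T(s['tcp_rot'])*Rz(s['joint_pos'][5])
lab=np.array([496.5,-35.5,15])
def target(phi,t,dist=120):
    f,t=np.radians([phi,t]); b=np.array([np.cos(f)*np.cos(t),np.sin(f)*np.cos(t),-np.sin(t)])
    zs=np.array([np.cos(f)*np.sin(t),np.sin(f)*np.sin(t),np.cos(t)]); x=-b; z=-zs
    return lab-(60+dist)*b-18*zs, R.from_matrix(np.c_[x,np.cross(z,x),z])
lo=np.array([-179,-69,-61,-181,-171,-177]);hi=np.array([179,118,80,117,-9.2,177])
def ik(p,Q,q0):
    def f(q):
        o,W=fk(q,P); return np.r_[o-p,100*((W*C*Rz(-q[5])).inv()*Q).as_rotvec()]
    r=least_squares(f,np.clip(q0,lo+.5,hi-.5),bounds=(lo,hi)); return r.x,r.cost
E
python3 - <<'E'
from ik import *
import kin
for kin.p4 in(1,-1):
  for t in(40,45):
    for phi in range(-200,-60,20):
        p,Q=target(phi,t); best=min((ik(p,Q,s['joint_pos']+np.array([0,0,0,a,0,b])) for a in(-60,0,60,-150) for b in(-60,60)),key=lambda r:r[1])
        print(kin.p4,t,phi,p.round(0),best[0].round(0),round(best[1],2))
E
```

```text
1 40 -200 [637. -87. 117.] [ 17.  20. -34. -85. -23. -25.] 0.0
1 40 -180 [646. -35. 117.] [  16.   20.  -34. -107.  -10.  -30.] 0.0
1 40 -160 [637.  16. 117.] [  16.   20.  -36. -181.   -9.  -88.] 23.66
1 40 -140 [611.  61. 117.] [ 14.  20. -30.  67. -16. 177.] 29.24
1 40 -120 [571.  94. 117.] [ 15.  20. -28.  53. -28. 177.] 113.07
1 40 -100 [522. 112. 117.] [ 18.  19. -27.  40. -38. 177.] 345.44
1 40 -80 [471. 112. 117.] [ 22.  17. -28.  29. -45. 177.] 833.66
1 45 -200 [628. -83. 130.] [ 19.  19. -38. -98. -27. -39.] 0.0
1 45 -180 [637. -35. 130.] [  17.   18.  -38. -131.  -15.  -54.] 0.0
1 45 -160 [628.  12. 130.] [  16.   18.  -38. -181.  -11.  -88.] 12.51
1 45 -140 [604.  54. 130.] [ 13.  19. -31.  67. -17. 177.] 108.44
1 45 -120 [567.  86. 130.] [ 14.  19. -29.  54. -29. 177.] 243.47
1 45 -100 [521. 102. 130.] [ 16.  18. -27.  42. -40. 177.] 552.54
1 45 -80 [472. 102. 130.] [ 19.  17. -27.  31. -48. 177.] 1142.86
-1 40 -200 [637. -87. 117.] [ 17.  20. -34.  85. -23. -25.] 0.0
-1 40 -180 [646. -35. 117.] [ 16.  20. -34. 107. -10. -30.] 0.0
-1 40 -160 [637.  16. 117.] [  13.   21.  -35. -144.   -9. -121.] 9.97
-1 40 -140 [611.  61. 117.] [  13.   21.  -33.  -91.  -17. -158.] 0.0
-1 40 -120 [571.  94. 117.] [  12.   21.  -32.  -76.  -29. -156.] 0.0
-1 40 -100 [522. 112. 117.] [  11.   22.  -30.  -65.  -41. -149.] 0.0
-1 40 -80 [471. 112. 117.] [  11.   23.  -29.  -54.  -52. -141.] 0.0
-1 45 -200 [628. -83. 130.] [ 19.  19. -38.  98. -27. -39.] 0.0
-1 45 -180 [637. -35. 130.] [ 17.  18. -37. 117. -14. -40.] 7.23
-1 45 -160 [628.  12. 130.] [  14.   19.  -37. -157.  -12. -108.] 0.0
-1 45 -140 [604.  54. 130.] [  11.   20.  -35. -107.  -21. -141.] 0.0
-1 45 -120 [567.  86. 130.] [   9.   21.  -33.  -85.  -33. -146.] 0.0
-1 45 -100 [521. 102. 130.] [   8.   22.  -31.  -70.  -46. -143.] 0.0
-1 45 -80 [472. 102. 130.] [   8.   24.  -28.  -57.  -57. -137.] 0.0
```

```bash
python3 - <<'E'
from ik import *
import kin
for kin.p4 in(1,-1):
  for t in(40,45):
    for phi in range(-290,-190,20):
        p,Q=target(phi,t); best=min((ik(p,Q,s['joint_pos']+np.array([0,0,0,a,0,b])) for a in(-60,0,60) for b in(-60,0)),key=lambda r:r[1])
        print(kin.p4,t,phi,p.round(0),best[0].round(0),round(best[1],2))
E
```

```text
1 40 -290 [ 445. -176.  117.] [ 17.  23. -29. -33. -69. -58.] 0.0
1 40 -270 [ 496. -185.  117.] [ 18.  22. -30. -45. -61. -48.] 0.0
1 40 -250 [ 548. -176.  117.] [ 18.  21. -32. -55. -51. -40.] 0.0
1 40 -230 [ 593. -150.  117.] [ 18.  21. -33. -67. -41. -32.] 0.0
1 40 -210 [ 626. -110.  117.] [ 17.  20. -34. -78. -29. -26.] 0.0
1 45 -290 [ 449. -167.  130.] [ 20.  24. -28. -34. -74. -60.] 0.0
1 45 -270 [ 496. -176.  130.] [ 21.  22. -30. -46. -66. -52.] 0.0
1 45 -250 [ 544. -167.  130.] [ 22.  21. -33. -59. -56. -45.] 0.0
1 45 -230 [ 586. -143.  130.] [ 21.  20. -35. -72. -45. -40.] 0.0
1 45 -210 [ 618. -106.  130.] [ 20.  19. -37. -88. -33. -38.] 0.0
-1 40 -290 [ 445. -176.  117.] [ 17.  23. -29.  33. -69. -58.] 0.0
-1 40 -270 [ 496. -185.  117.] [ 18.  22. -30.  45. -61. -48.] 0.0
-1 40 -250 [ 548. -176.  117.] [ 18.  21. -32.  55. -51. -40.] 0.0
-1 40 -230 [ 593. -150.  117.] [ 18.  21. -33.  67. -41. -32.] 0.0
-1 40 -210 [ 626. -110.  117.] [ 17.  20. -34.  78. -29. -26.] 0.0
-1 45 -290 [ 449. -167.  130.] [ 20.  24. -28.  34. -74. -60.] 0.0
-1 45 -270 [ 496. -176.  130.] [ 21.  22. -30.  46. -66. -52.] 0.0
-1 45 -250 [ 544. -167.  130.] [ 22.  21. -33.  59. -56. -45.] 0.0
-1 45 -230 [ 586. -143.  130.] [ 21.  20. -35.  72. -45. -40.] 0.0
-1 45 -210 [ 618. -106.  130.] [ 20.  19. -37.  88. -33. -38.] 0.0
```

Request:
jog_arm:
  moves:
    - [0.03,-0.002,0.014,0,0,0,0]
    - [0.03,-0.004,0.028,0,0,0,0]
    - [0.03,-0.005,0.036,0,0,0,0]
    - [0.03,-0.005,0.036,0,0,0,0]
    - [0.03,-0.005,0.036,0,0,0,0]
    - [0.03,-0.005,0.036,0,0,0,0]
    - [0.03,-0.005,0.036,0,0,0,0]
    - [0.03,-0.005,0.036,0,0,0,0]
    - [0.03,-0.005,0.036,0,0,0,0]
    - [0.03,-0.005,0.036,0,0,0,0]
    - [0.03,-0.005,0.036,0,0,0,0]
    - [0.03,-0.003,0.025,0,0,0,0]
    - [0.03,-0.002,0.011,0,0,0,0]
    - [0.03,0,0,0,0,0,0]

```text
time_s: 5.65
tcp_pos: [566.2, -162.5, 235.4]
tcp_rot: [-179.9, 0.2, 13.7]
contact_force: [-0.7, -0.3, -2.2]
opening: 43.3
finger_force: 81.5
```

Request:
jog_arm:
  moves:
    - [0.03,0,0,0,0,0,3]
    - [0.03,0,0,0,0,0,5]
    - [0.03,0,0,0,0,0,6]
    - [0.03,0,0,0,0,0,6]
    - [0.03,0,0,0,0,0,6]
    - [0.03,0,0,0,0,0,6]
    - [0.03,0,0,0,0,0,6]
    - [0.03,0,0,0,0,0,6]
    - [0.03,0,0,0,0,0,6]
    - [0.03,0,0,0,0,0,6]
    - [0.03,0,0,0,0,0,6]
    - [0.03,0,0,0,0,0,6]
    - [0.03,0,0,0,0,0,4]
    - [0.03,0,0,0,0,0,2]
    - [0.03,0,0,0,0,0,0]

```text
time_s: 6.9
tcp_pos: [566.8, -158.8, 236.5]
tcp_rot: [179.9, 0.1, -60.1]
contact_force: [0.6, 1.1, -2.0]
opening: 42.8
finger_force: 81.2
```

Request:
jog_arm:
  moves:
    - [0.03,0,0,0,0,3,0]
    - [0.03,0,0,0,0,4,0]
    - [0.03,0,0,0,0,4,0]
    - [0.03,0,0,0,0,4,0]
    - [0.03,0,0,0,0,4,0]
    - [0.03,0,0,0,0,4,0]
    - [0.03,0,0,0,0,4,0]
    - [0.03,0,0,0,0,4,0]
    - [0.03,0,0,0,0,4,0]
    - [0.03,0,0,0,0,4,0]
    - [0.03,0,0,0,0,3,0]
    - [0.03,0,0,0,0,0,0]
    - [0.03,0,0,0,0,0,0]

```text
time_s: 7.98
tcp_pos: [566.6, -159.9, 236.6]
tcp_rot: [179.9, -41.9, -60.0]
contact_force: [-0.1, -0.3, -1.3]
opening: 43.0
finger_force: 81.3
```

```bash
python3 - <<'E'
from ik import *
print(s['joint_pos'].round(1),s['opening'])
p,Q=target(-240,42); Qc=T(s['tcp_rot'])
print('goal',p,Q.as_euler('xyz',degrees=True)); print('shift tool',Qc.inv().apply(p-s['tcp_pos']),'turn',np.degrees((Qc.inv()*Q).as_rotvec()))
w,_=snap('wrist','w2'); a,_=snap('scene','scene2')
cv2.imwrite('pics/s2.png',np.hstack([a[100:330,180:500],w[:,:][::2,::2][:200].repeat(1,0) if 0 else cv2.resize(w,(368,230))])[:,:,::-1])
E
```

```text
[  8.3  10.1 -44.7  69.8 -41.4 -35.8] 43.02992898774599
goal [ 569.40520975 -161.77552742  122.06690229] [180. -42. -60.]
shift tool [-74.18335367  -1.67649117  87.2873646 ] turn [0.12455349 0.11985732 0.02228823]
```

View pics/s2.png

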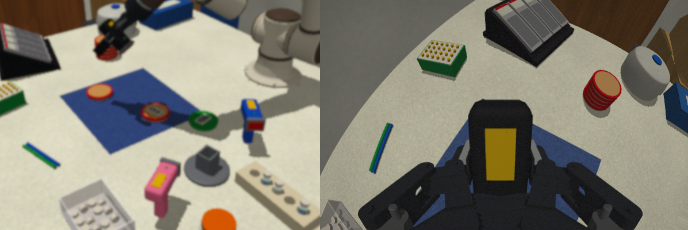

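Request:
jog_arm:
  moves:
    - [0.03,-0.004,0,0.005,0,0,0]
    - [0.03,-0.008,0,0.01,0,0,0]
    - [0.03,-0.01,-0.0005,0.012,0,0,0]
    - [0.03,-0.01,-0.0005,0.012,0,0,0]
    - [0.03,-0.01,-0.0005,0.012,0,0,0]
    - [0.03,-0.01,0,0.012,0,0,0]
    - [0.03,-0.01,0,0.011,0,0,0]
    - [0.03,-0.008,0,0.009,0,0,0]
    - [0.03,-0.004,0,0.005,0,0,0]
    - [0.03,0,0,0,0,0,0]
    - [0.03,0,0,0,0,0,0]
    - [0.03,0,0,0,0,0,0]

```text
time_s: 9.08
tcp_pos: [571.3, -162.7, 122.9]
tcp_rot: [-179.9, -42.0, -60.2]
contact_force: [-0.4, -0.1, -1.2]
opening: 42.8
finger_force: 81.3
```

```bash
python3 - <<'E'
from ik import *
p,Q=target(-240,42); Qc=T(s['tcp_rot'])
print('shift tool',Qc.inv().apply(p-s['tcp_pos']),'turn',np.degrees((Qc.inv()*Q).as_rotvec()),s['finger_force'])
w,_=snap('wrist','w3'); a,_=snap('top','top3')
u=cv2.resize(w[150:330,220:420],(600,540),interpolation=cv2.INTER_CUBIC)
cv2.imwrite('pics/w3c.png',u[:,:,::-1])
cv2.imwrite('pics/t3c.png',cv2.resize(a[130:270,290:450],(640,560),interpolation=cv2.INTER_CUBIC)[:,:,::-1])
E
```

```text
shift tool [-1.8417679   1.17908747 -0.49790681] turn [ 0.0369577  -0.02004201 -0.12817345] 81.3406777381897
```

View pics/w3c.png

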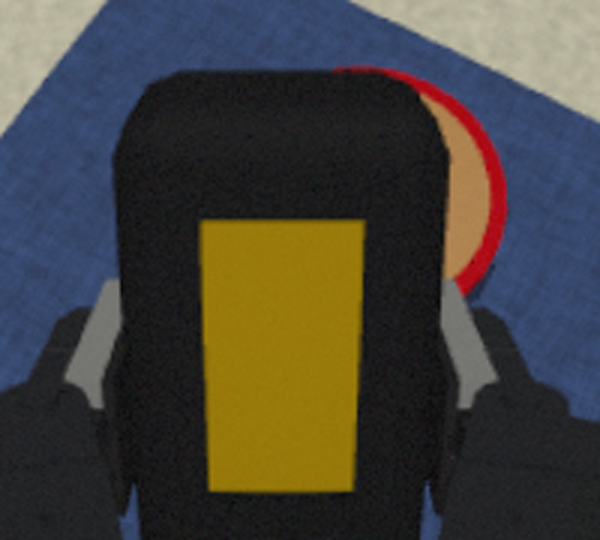

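View pics/t3c.png

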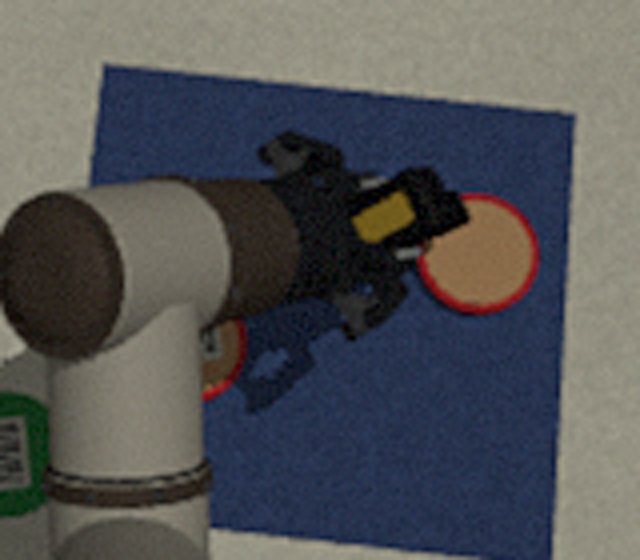

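```bash
python3 - <<'E'
from h import *
s0={'tcp_rot':[0,0,0],'tcp_pos':np.zeros(3)}
for q in((200,219),(365,219),(354,492),(208,492),(115,150),(449,150)): print(wristpt(220+q[0]/3,150+q[1]/3,-36,s0).round(1))
E
```

```text
[ 31.5 -10.3 -36. ]
[ 31.5   9.9 -36. ]
[ -9.5   9.8 -36. ]
[ -9.5 -10.7 -36. ]
[ 40.3 -20.5 -36. ]
[ 40.3  19.9 -36. ]
```

```bash
python3 -c "
from h import *
s=manip.get_state();print(s['time_s'],s['finger_force'],s['joint_velocities'].round(2));print(manip.sign_off())"
```

```text
9.1833 81.34029150009155 [ 0.05 -0.17 -0.19  0.15 -0.12 -0.12]
the job is handed in; nothing more can be done
None
```

I handed the job in at about 9.2 s: the scanner is out of its stand and held steady, nose about 42° down, its window aimed at the red dish's label from about 12 cm. The aim comes from the measured arm pose (2 mm off plan) and a wrist picture showing no slip in the grip; the judge gave no verdict.

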